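# Shut the fuming cabinet and clamp its door

### The arm

A 6-joint arm with a two-finger parallel gripper is mounted at the origin on the work surface. World frame = base frame: x ahead of the robot, y to its left, z up, the work surface at z = 0. Lengths are in m, angles in rad, forces in N, time in s.
With the tool pointing down it reaches from about 0.375 to 0.925 m from the base axis. Payload 5.7 kg.
Tool frame: the origin (TCP) lies midway between the tips of the shut fingers; the grasp point (between the pads) lies 19 mm behind it; z points along the fingers, x is the direction in which the jaws open and shut, and the axes are right-handed (so a half turn about z gives the same grasp; the last joint's range is limited). The gripper opens to 85 mm and grips with 20 to 120 N. Pads are 22 mm wide; open, the fingers measure 114 mm over their backs; the gripper's body (76 mm by 85 mm) begins 54 mm behind the grasp point. The pads swing forward as they close: fully open they stand 13 mm farther back than shut.
Start: joints at [1.213, 0.359, 1.51, -0, 1.272, -0.115], TCP at [0.144, 0.582, 0.201] pointing down, gripper open.
Joint ranges: [-2.97, 2.97], [-1.01, 2.36], [0.21, 2.38], [-0.96, 4.11], [0.2, 2.71], [-2.98, 2.98]. Speed limits (rad/s): [2.39, 2.39, 3.14, 3.14, 3.14, 3.14].

### API

Orientations are given as a unit quaternion [x, y, z, w].
In Python, from plant import robot, eyes, finder gives the robot as it stands.
- The arm moves only by the tool carry_out, never from a script. Its arguments are lists of equal length, an entry for each row: "slide": the shift along the world's x, y, z in mm, a list of three; "roll": the turn about the world's z in degrees. In form: {"slide": [[dx, dy, dz], ...], "roll": [roll, ...]}. A call has 1 to 8 rows; each row is the pose to reach, as a shift and turn from the pose commanded when the call began; what a row does not reach only later rows make up. A row lasts 1/10 s, in which the tool goes at most 50 mm and 8.59 degrees, less where a joint would pass 70% of its speed; a pose out of reach is approached as far as the arm can. A call with a gripper value outside its range is refused whole. "grip" is the closure, from 0 (fully open) to 1 (shut), set as the call begins (left out, the last holds). The fingers move at their own pace and stop on an object; the grip force is fixed at half the most. Time passes only in rows, so rows that repeat a pose let the fingers close. It gives the time, the measured TCP pose, the force and the opening at its end, in the units of the state.
- robot.get_state(): the state, without advancing time (a new reading comes with each control period).
- eyes.get_image(name): name is "side" or "top"; returns the picture (480x640x3 uint8, blue, green, red); there is no depth.
- eyes.calibration(name): a dict with "K" (3x3 intrinsics, pixels), "rvec" (rotation vector, rad) and "tvec" (3), from world to camera coordinates, as OpenCV has them. Camera axes: x right, y down, z forward; pixel columns grow to the right and rows downward; lengths in m; the calibration is good to about 2 mm. A picture is of the moment at which its call begins. calibration takes no time and is no camera call.
- robot.job_done(): hands the job in, once; it reports no verdict.
Trained networks look in the newest picture that a camera, given by its name, has taken for a name from the list of things; names that differ only in an ending like _2 or _b are one class to them, and where a whole thing is asked for, a point or a joint stands for the part that bears it (a point fixed in the world has none). Each returns a list of dicts, best first, with "conf" (0 to 1); they miss things now and then, are a little off and sometimes report something else, mostly with a low value. They report only what shows in the picture. A call takes as long as a camera call.
- finder.masks_of(camera, label): "mask" (480x640 bool, what is visible of it).
- finder.spot_point(camera, label): "point" ([x, y, z] in m, in world coordinates, good to about 4 mm: a listed point, or the origin of a listed thing).
The state is a dict: "time": time; "joints": joint angles; "qd": joint speeds; "effort": joint torques, N m; "position": TCP position; "tool_rot": TCP orientation; "ft_force": force on the tool from outside, world axes, zero at the start; "moment": the same for the moment, N m; "finger_gap": finger opening in m.
Only numpy, scipy, OpenCV 4.12 (cv2) and the standard library are available. Lean on these libraries where they do the work, as an engineer would, in place of code of your own. Each camera call takes 0.05 s, during which the arm holds its last target.

### The job

Push the ajar blue door of the little clear fuming cabinet shut until it sits fully home on its roller catch; then pump the orange clamp's black trigger towards its handle, letting it spring back between strokes, until the rubber jaw pad meets the wooden block on the door and the spring nose is pressed about half way in, so that its sleeve ends in the green band (never past it into the red). Finish holding: the program ends with the gripper still keeping the trigger squeezed so that the pad stays pressed. Move the jaw and its bar only by means of the trigger, and leave everything else on the table where it is.

Things in the scene. Friction and masses are not known exactly. Their poses are not given: they have to be found in the camera images.
- rig: Fixed assembly on a plywood board 240 x 490 x 12 mm (place and yaw vary). Origin on the table; the board spans x -120 to 120, y -235 to 255 mm in its own frame, z up. Cabinet at the +y end, its door looks to -y; trigger clamp at the -y end. Lengths and axes called 'rig' below are in this frame, heights above the table
- fume_box: Fixed fuming cabinet, 160 (x) x 150 (y) mm, clear walls with black edges, top 151 mm above the table; it fills rig x -80 to 80, y 90 to 240 mm. The grey catch housing with its brass roller sits by its near front corner, rig x -112 to -87, y 72 to 128, z 88 to 138 mm. Origin: same as the rig's
- clamp: Fixed part of the clamp: housing rig x 5 to 55, y -168 to -82 mm, up to 102 mm; its orange handle (16 mm wide along x, y -148 to -128 mm) rises to 186 mm. The bar runs through it along y at rig x 30 mm, 70 mm above the table, and advances to +y, towards the door. Origin: same as the rig's
- door (a joint): Door angle (rad): 0 = fully home, grows as it opens towards rig -y; starts 0.25 to 0.42; stays where left. Near the free edge a steel pin must snap past a spring brass roller (about 8 N at the push point); once past it (below about 0.035 rad) the roller draws the door home and keeps it
- door_push (a point): Place to push the door: on its outer face, 125 mm from the hinge axis, 110 mm above the table (35 mm below the leaf's top edge); the pad and block lie 75 mm further towards the hinge. When the door is home it is at rig x -45, y 78 mm
- door_hinge (a point): Point on the door's vertical hinge axis, at rig x 80, y 90, 110 mm above the table. Blue leaf 155 mm wide, 12 mm thick, z 20 to 145 mm; its inner face passes through the axis. When shut its outer face is at rig y 78 mm and its free edge at rig x -78 mm
- trigger (a joint): Trigger angle (rad): 0 = at rest, 0.36 = fully squeezed to the handle; a spring returns it (2 to 5 N at its end). Squeezing drives the bar forward by 36 mm per rad through a ratchet of 5 mm pitch: first up to 5 mm of bar travel is idle, then the bar moves; a full stroke gains 10 mm (8 to 13 the first time), one short of full only 5
- trigger_bar: Black trigger: arm 16 mm wide with a round cross bar on its end (26 mm long along rig x, 16 mm diameter). Push its end from the jaw's side, or pinch the cross bar along its 26 mm length (the handle is narrower and passes between the fingers). Origin at the pivot: rig x 30, y -100, z 95 mm; pivot axis along x. Leans 0.18 rad to +y at rest. Takes up to 17 N
- trigger_end (a point): Centre of the trigger's cross bar, 70 mm from the pivot, about 164 mm above the table. At rest at rig x 30, y -87; fully squeezed y -112 mm
- rod (a joint): Advance of the ratchet bar with the jaw (m) towards the door; starts 0.002 to 0.013. It stays where the trigger leaves it (7 N friction). At 0 the pad face is at rig y 10 mm
- ratchet_bar: Toothed steel bar, 10 mm wide, with the dark sleeve (20 mm diameter) at its front; not to be pushed by hand. It carries the spring nose and pad. Origin where the pad face is when the nose is out
- nose (a joint): How far the spring nose is pressed in (m): 0 = fully out, 0.018 = bottomed. Spring of 1 N per mm. From 0.005 to 0.015 the sleeve's edge is in the green band of the stem; beyond it only red shows
- jaw_pad: Black rubber pad disc, 28 mm diameter, 8 mm thick, and its stem (green band, red band next to the pad). Origin at the centre of the pad's face
- pad_face (a point): Centre of the pad's front face, which looks to the door (+y)
- press_block: Wooden block 40 x 22 x 40 mm fixed to the door's outer face, 50 mm from the hinge axis; origin at its centre, 70 mm above the table
- block_face (a point): Centre of the block's outer face, which the pad shall meet; with the door home it is at rig x 30, y 56 mm, 33 to 44 mm ahead of the pad at the start
- powder_jar: small black powder jar with an orange band, 44 mm wide, 55 mm tall, standing on the rig's board near the clamp, on the robot's side; bystander
- tin: flat aluminium tin, 48 mm wide, 22 mm tall, on the board beside the clamp; bystander
- powder_jar2: amber jar with black lid, 52 mm wide, 75 mm tall; bystander
- marker_tent: yellow folded marker tent, 70 mm wide, about 70 mm tall; bystander
- tube: red bottle with white cap, 40 mm wide, 130 mm tall; bystander
- magnifier: magnifying glass lying flat, lens 80 mm, handle 90 mm; bystander
- brush: brush lying flat; bystander
- sample_box: blue box 60 x 45 x 22 mm; bystander

How it is judged:
By the outcome, as a careful person would: the job done as asked, in the order asked, and still so for the second after the job is handed in, while the arm keeps its last pose, push and grip.
It also fails if it takes over 64 s, if anything falls off the work surface, if the arm or the gripper's body presses on something with over 40 N, if the wrist force passes 120 N, or if a joint passes its speed limit or range.

## Working session

There is one attempt and no reset: what is moved stays moved. The work goes in short steps, Python scripts to look and compute and a tool call to move; the robot and the scene stay as the last step left them, time stands still between calls to the robot, and variables do not carry over. Pictures are saved under pics/ and viewed, and the job is handed in when it is done.

Besides the shell and the picture viewer there is one more tool, called after "Request:" in YAML: its name, and indented under it one key for each argument. carry_out: Moves the arm, as the interface text tells. Its arguments: {"type":"object","properties":{"slide":{"type":"array","items":{"type":"array","items":{"type":"number"}}},"roll":{"type":"array","items":{"type":"number"}},"grip":{"type":"number"}},"required":["slide","roll"]}

```bash
mkdir -p pics; ls; python3 - <<'E'
from plant import robot, eyes, finder
import cv2
s=robot.get_state(); print(s)
for c in("side","top"):
    cv2.imwrite(f"pics/{c}0.png",eyes.get_image(c))
    for l in("door_push","door_hinge","trigger_end","rig","block_face","pad_face","trigger_bar"):
        print(c,l,[(round(d["conf"],2),[round(float(v),4) for v in d["point"]]) for d in finder.spot_point(c,l)][:2])
E
```

```text
pics
{'time': 0.0, 'joints': array([ 1.21291131e+00,  3.59507557e-01,  1.51145103e+00, -4.00391175e-06,
        1.27248740e+00, -1.15124875e-01]), 'qd': array([ 0.00104137,  0.00067245, -0.00053278,  0.00093426, -0.00022195,
       -0.00097973]), 'effort': array([-4.31089793e-03, -5.27618837e+01, -2.78613353e+01, -7.39550051e-04,
        1.33879521e-02,  5.03698715e-06]), 'position': array([0.1439916 , 0.58170193, 0.20014504]), 'tool_rot': array([ 7.87521597e-01,  6.16286358e-01, -7.89542143e-04,  4.85113286e-04]), 'ft_force': array([-0.31954867, -0.12284395,  0.27694528]), 'moment': array([-0.00368421, -0.06023863, -0.00422283]), 'finger_gap': 0.08558563662770208}
side door_push [(0.75, [0.4901, 0.1232, 0.1094]), (0.22, [0.794, -0.0054, -0.0026])]
side door_hinge [(0.85, [0.6115, 0.1484, 0.1092]), (0.57, [0.5315, -0.028, 0.0984])]
side trigger_end [(0.44, [0.5328, -0.0128, 0.1614])]
side rig [(0.72, [0.4151, -0.0072, 0.0127]), (0.61, [0.5191, 0.0762, -0.0006])]
side block_face []
side pad_face []
side trigger_bar [(0.66, [0.5329, -0.0254, 0.0956]), (0.63, [0.3976, -0.0819, 0.0103])]
top door_push [(0.74, [0.4909, 0.124, 0.1067]), (0.16, [0.532, -0.0258, 0.0961])]
top door_hinge [(0.77, [0.6129, 0.1539, 0.1081])]
top trigger_end [(0.5, [0.5388, -0.0181, 0.163])]
top rig [(0.62, [0.5228, 0.0714, -0.0038])]
top block_face [(0.59, [0.5668, 0.1112, 0.0679]), (0.58, [0.5513, 0.0916, 0.0656])]
top pad_face [(0.56, [0.5511, 0.0899, 0.0659])]
top trigger_bar []
```

View pics/side0.png

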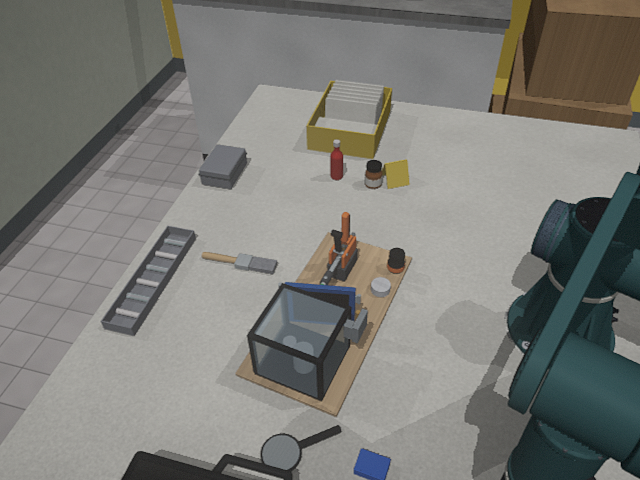

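View pics/top0.png

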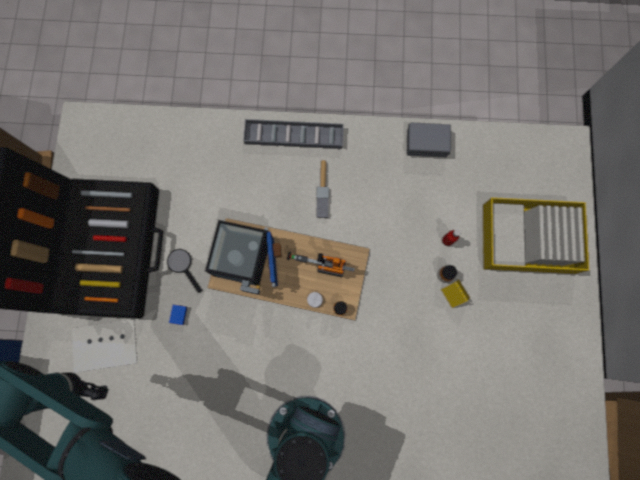

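```bash
cat > h.py <<'E'
import numpy as np, cv2
from plant import robot, eyes, finder
def cal(c):
    k=eyes.calibration(c); return np.array(k["K"],float),np.array(k["rvec"],float),np.array(k["tvec"],float)
def proj(c,P):
    K,r,t=cal(c); return cv2.projectPoints(np.atleast_2d(np.array(P,float)),r,t,K,None)[0].reshape(-1,2)
def ray(c,uv,z):
    K,r,t=cal(c);R=cv2.Rodrigues(r)[0]; o=-R.T@t.ravel(); d=R.T@np.linalg.inv(K)@np.array([uv[0],uv[1],1.]); return o+d*(z-o[2])/d[2]
def rig2w(p,pose):
    x,y,a=pose; p=np.atleast_2d(np.array(p,float)); c,s=np.cos(a),np.sin(a)
    return np.c_[x+c*p[:,0]-s*p[:,1], y+s*p[:,0]+c*p[:,1], p[:,2]]
E
python3 - <<'E'
from h import *
im=cv2.imread("pics/top0.png")
print(cal("top"),cal("side"))
for c in("top","side"):
    img=cv2.imread(f"pics/{c}0.png")
    x0,y0,x1,y1=(195,205,385,330) if c=="top" else (225,195,425,425)
    s=4 if c=="top" else 2.6
    cv2.imwrite(f"pics/{c}0z.png",cv2.resize(img[y0:y1,x0:x1],None,fx=s,fy=s,interpolation=cv2.INTER_CUBIC))
E
```

```text
(array([[503.89415218,   0.        , 318.94093195],
       [  0.        , 503.89415218, 239.58355358],
       [  0.        ,   0.        ,   1.        ]]), array([ 2.16400918, -2.05387091,  0.20286884]), array([-0.03964776,  0.60724483,  1.55185411])) (array([[560.73021802,   0.        , 317.9126015 ],
       [  0.        , 560.73021802, 240.26016793],
       [  0.        ,   0.        ,   1.        ]]), array([ 0.36912845, -2.75815199,  1.16672391]), array([0.55287828, 0.2045794 , 1.29241798]))
```

View pics/top0z.png

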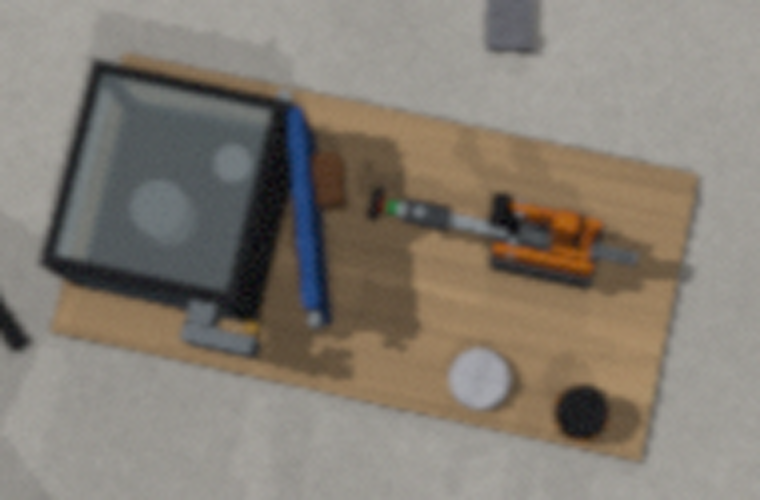

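View pics/side0z.png

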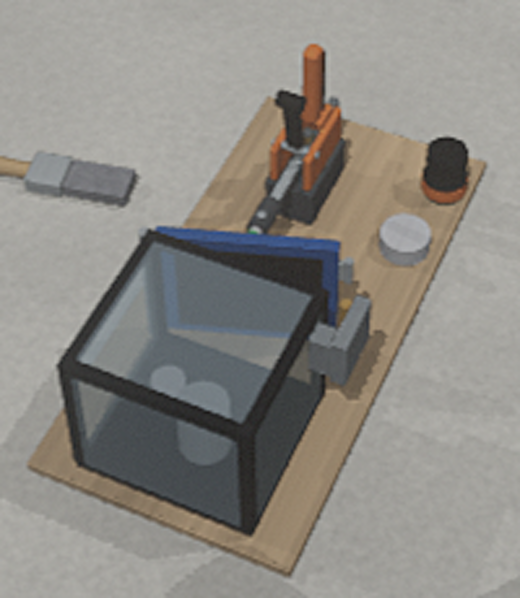

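```bash
cat > fit.py <<'E'
from h import *
from scipy.optimize import least_squares
def z(c,p):
    p=np.array(p,float)
    return p/4+[195,205]-.375 if c=="top" else p/2.6+[225,195]-.3
obs=[("top",(697,175),(120,-235,12)),("top",(642,460),(-120,-235,12)),("top",(52,333),(-120,255,12)),("top",(95,62),(80,240,151)),("top",(43,265),(-80,240,151)),
("side",(268,97),(120,-235,12)),("side",(485,163),(-120,-235,12)),("side",(30,465),(120,255,12)),("side",(290,574),(-120,255,12)),
("side",(152,232),(80,90,151)),("side",(327,293),(-80,90,151)),("side",(245,432),(-80,240,151)),("side",(62,362),(80,240,151))]
def res(p):
    return np.concatenate([(proj(c,rig2w(np.array(q)/1000.,p))[0]-z(c,u)) for c,u,q in obs])
r=least_squares(res,[.53,.07,-.2],loss="soft_l1")
print(r.x,np.degrees(r.x[2]))
for o,e in zip(obs,res(r.x).reshape(-1,2)): print(o[0],o[2],e.round(1))
pose=r.x
for n,p in dict(hinge=(80,90,110),push_home=(-45,78,110),trig=(30,-87,164),trigsq=(30,-112,164)).items(): print(n,rig2w(np.array(p)/1000.,pose).round(4))
for n,ps in dict(push=[(.4901,.1232),(.4909,.124)],hinge=[(.6115,.1484),(.6129,.1539)],trig=[(.5328,-.0128),(.5388,-.0181)],).items():
    for q in ps:
        c,s=np.cos(pose[2]),np.sin(pose[2]); d=np.array(q)-pose[:2]; print(n,"rig",(np.array([c*d[0]+s*d[1],-s*d[0]+c*d[1]])*1000).round(1))
E
python3 fit.py
```

```text
[ 0.51577417  0.07678714 -0.1606353 ] -9.20372501084161
top (120, -235, 12) [0.5 0.3]
top (-120, -235, 12) [-0.2  1.3]
top (-120, 255, 12) [-0.9  0.7]
top (80, 240, 151) [-0.3  0.5]
top (-80, 240, 151) [-0.8  0.7]
side (120, -235, 12) [-0.5 -1.2]
side (-120, -235, 12) [ 0.6 -1.1]
side (120, 255, 12) [-2.  -0.9]
side (-120, 255, 12) [-0.1 -0.8]
side (80, 90, 151) [-1.3 -0.9]
side (-80, 90, 151) [ 0.1 -0.8]
side (-80, 240, 151) [1.2 2.2]
side (80, 240, 151) [-1.7  0.9]
hinge [[0.6091 0.1528 0.11  ]]
push_home [[0.4838 0.161  0.11  ]]
trig [[ 0.5315 -0.0139  0.164 ]]
trigsq [[ 0.5275 -0.0386  0.164 ]]
push rig [-32.8  41.7]
push rig [-32.1  42.6]
hinge rig [83. 86.]
hinge rig [83.5 91.7]
trig rig [ 31.1 -85.7]
trig rig [ 37.9 -90. ]
```

Request:
carry_out:
  slide:
    - [27, -40, 5]
    - [55, -81, 10]
    - [82, -122, 15]
    - [110, -163, 20]
    - [137, -203, 20]
    - [164, -244, 20]
    - [192, -285, 20]
    - [219, -325, 20]
  roll: [-7, -14, -21, -28, -35, -42, -50, -57]
  grip: 1

```text
time: 1.6
position: [0.3642, 0.2557, 0.2213]
tool_rot: [0.987, 0.163, 0.0, -0.0]
ft_force: [1.3, -0.4, -0.3]
finger_gap: 0.0002
```

Request:
carry_out:
  slide:
    - [27, -40, 0]
    - [55, -81, 0]
    - [82, -122, 0]
    - [110, -163, 0]
    - [110, -163, -20]
    - [110, -163, -50]
    - [110, -163, -50]
    - [110, -163, -50]
  roll: [-7, -14, -21, -28.3, -28.3, -28.3, -28.3, -28.3]

```text
time: 2.4
position: [0.4728, 0.0944, 0.171]
tool_rot: [0.997, -0.08, -0.001, 0.0]
ft_force: [0.3, 0.6, 0.7]
finger_gap: 0.0002
```

```bash
python3 - <<'E'
from h import *
s=robot.get_state(); print(s["time"],s["position"].round(4),s["tool_rot"].round(4),s["ft_force"].round(2),s["finger_gap"],s["joints"].round(3))
for c in("side","top"):
    img=eyes.get_image(c)
    x0,y0,x1,y1=(195,205,385,330) if c=="top" else (225,195,425,425)
    f=4 if c=="top" else 2.6
    cv2.imwrite(f"pics/{c}1z.png",cv2.resize(img[y0:y1,x0:x1],None,fx=f,fy=f,interpolation=cv2.INTER_CUBIC))
E
```

```text
2.4 [0.4728 0.0944 0.171 ] [ 9.968e-01 -8.030e-02 -8.000e-04  1.000e-04] [0.26 0.63 0.73] 0.00017964068099169474 [0.054 0.223 1.794 0.    1.126 0.214]
```

View pics/side1z.png

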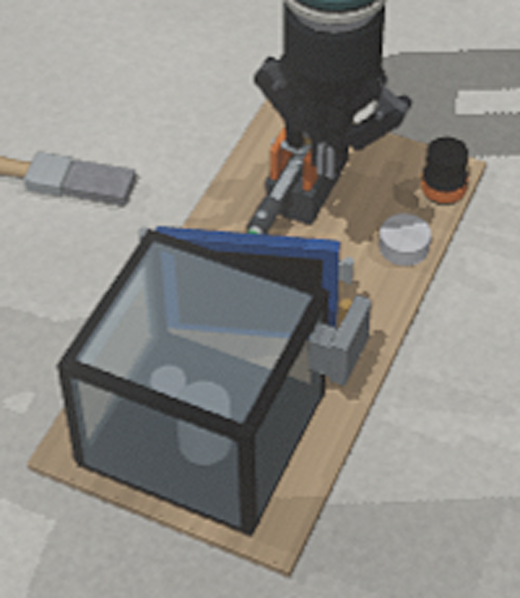

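View pics/top1z.png

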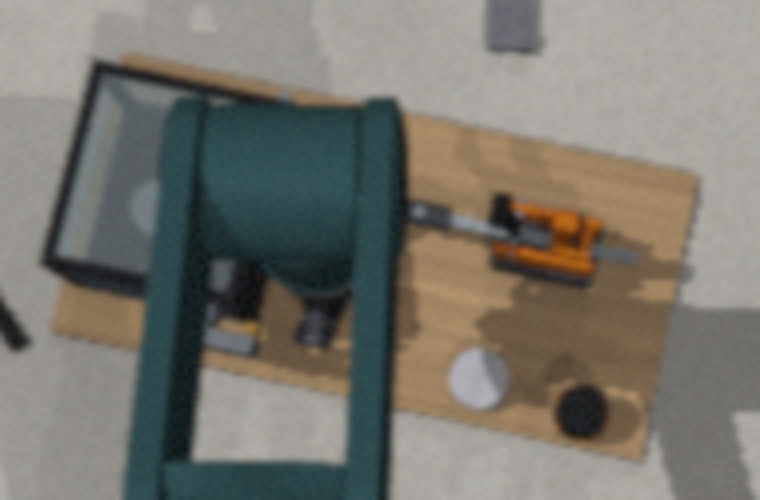

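Request:
carry_out:
  slide:
    - [0, 0, -35]
    - [0, 0, -65]
    - [1, 6, -65]
    - [2.4, 15, -65]
    - [4, 24.7, -65]
    - [5.6, 34.6, -65]
    - [6.4, 39.5, -65]
    - [7.2, 44.4, -65]
  roll: [0, 0, 0, 0, 0, 0, 0, 0]

```text
time: 3.3
position: [0.4811, 0.1396, 0.1067]
tool_rot: [0.997, -0.08, 0.001, -0.0]
ft_force: [-0.5, 0.2, -0.1]
finger_gap: 0.0
```

Request:
carry_out:
  slide:
    - [0.3, 2, 0]
    - [0.6, 4, 0]
    - [1, 6, 0]
    - [1, 6, 0]
  roll: [0, 0, 0, 0]

```text
time: 3.7
position: [0.4811, 0.1427, 0.1063]
tool_rot: [0.997, -0.08, -0.0, 0.002]
ft_force: [-1.4, -8.5, 7.0]
finger_gap: 0.0
```

```bash
python3 - <<'E'
from h import *
s=robot.get_state(); print(s["time"],s["position"].round(4),s["ft_force"].round(2))
for c in("side",):
    img=eyes.get_image(c)
    x0,y0,x1,y1=(195,205,385,330) if c=="top" else (225,195,425,425)
    f=4 if c=="top" else 2.6
    cv2.imwrite(f"pics/{c}2z.png",cv2.resize(img[y0:y1,x0:x1],None,fx=f,fy=f,interpolation=cv2.INTER_CUBIC))
E
```

```text
3.7 [0.4811 0.1427 0.1063] [-1.38 -8.49  6.98]
```

View pics/side2z.png

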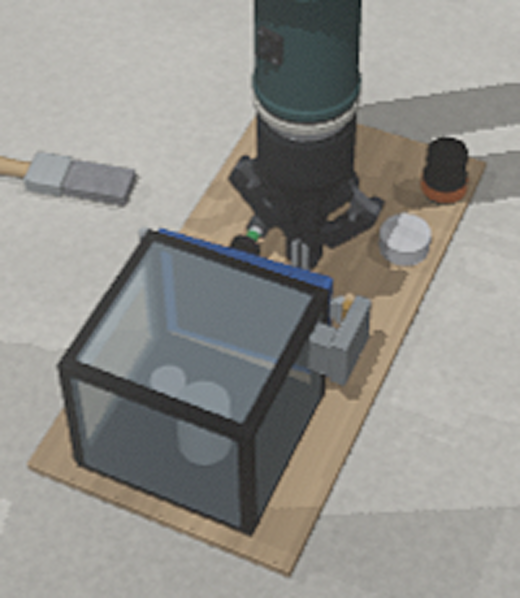

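Request:
carry_out:
  slide:
    - [0.3, 2, 0]
    - [0.6, 4, 0]
    - [0.6, 4, 0]
  roll: [0, 0, 0]

```text
time: 4.05
position: [0.4817, 0.1486, 0.1059]
tool_rot: [0.997, -0.081, -0.0, 0.0]
ft_force: [-0.0, -0.9, 1.0]
finger_gap: 0.0001
```

Request:
carry_out:
  slide:
    - [0.2, 1.5, 0]
    - [0.5, 3, 0]
    - [0.5, 3, 0]
  roll: [0, 0, 0]

```text
time: 4.35
position: [0.4821, 0.15, 0.1059]
tool_rot: [0.997, -0.08, -0.0, 0.002]
ft_force: [-0.4, -9.4, 3.1]
finger_gap: -0.0003
```

Request:
carry_out:
  slide:
    - [-1, -8, 0]
    - [-3, -20, 0]
    - [-3, -25, 25]
    - [5, -50, 44]
    - [22, -80, 44]
    - [38, -105, 44]
    - [53, -122, 44]
    - [53, -122, 44]
  roll: [0, 0, 0, 0, 0, 0, 0, 0]

```text
time: 5.15
position: [0.538, 0.0272, 0.1502]
tool_rot: [0.997, -0.082, 0.001, 0.0]
ft_force: [-0.1, 0.3, 0.8]
finger_gap: 0.0001
```

```bash
cat > look.py <<'E'
from h import *
import sys
n=sys.argv[1]
s=robot.get_state(); print(s["time"],s["position"].round(4),s["ft_force"].round(2))
x,y,a=.51577,.07679,-.16063
d=s["position"][:2]-[x,y]; print("rig",(1000*np.array([np.cos(a)*d[0]+np.sin(a)*d[1],-np.sin(a)*d[0]+np.cos(a)*d[1]])).round(1))
for c in("side","top"):
    img=eyes.get_image(c)
    x0,y0,x1,y1=(195,205,385,330) if c=="top" else (265,180,425,330)
    f=4
    cv2.imwrite(f"pics/{c}{n}z.png",cv2.resize(img[y0:y1,x0:x1],None,fx=f,fy=f,interpolation=cv2.INTER_CUBIC))
for c in("side","top"):
  for l in sys.argv[2:]:
    for q in finder.spot_point(c,l)[:2]:
        p=np.array(q["point"]);d=p[:2]-[x,y]; print(c,l,round(q["conf"],2),"rig",(1000*np.array([np.cos(a)*d[0]+np.sin(a)*d[1],-np.sin(a)*d[0]+np.cos(a)*d[1],p[2]])).round(1))
E
python3 look.py 3 trigger_end door_push block_face pad_face
```

```text
5.15 [0.538  0.0272 0.1502] [-0.08  0.31  0.77]
rig [ 29.8 -45.4]
side trigger_end 0.68 rig [ 30.9 -84.8 164.1]
side door_push 0.66 rig [ -90.4 -177.6   13.8]
side door_push 0.48 rig [-46.1  79.1 109.7]
side block_face 0.75 rig [-82.7 -94.8   8.8]
side pad_face 0.41 rig [33.6 14.7 70. ]
top trigger_end 0.63 rig [292.9 -39.5   0.5]
top door_push 0.71 rig [ -89.6 -179.9   11.3]
top door_push 0.42 rig [-40.1  79.6 111.5]
top pad_face 0.61 rig [33.4 16.4 68.4]
```

View pics/side3z.png

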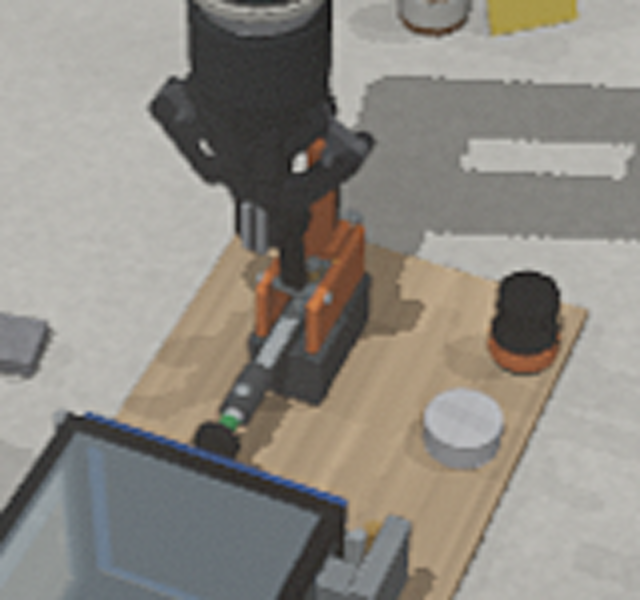

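View pics/top3z.png

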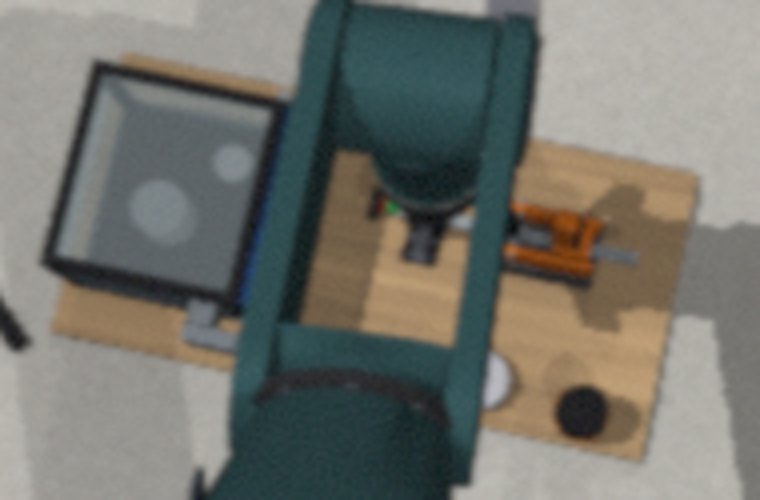

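```bash
python3 - <<'E'
from h import *
P=(.51577,.07679,-.16063)
for n,p in dict(tcp=(30,-45,150),finL=(44,-45,150),finR=(16,-45,150),trig=(30,-87,164),pivot=(30,-100,95),handle=(30,-138,186),pad=(30,15,70),block=(30,56,70)).items():
    u=proj("side",rig2w(np.array(p)/1000,P))[0]; v=proj("top",rig2w(np.array(p)/1000,P))[0]
    print(n,((u-[265,180])*4).round(),((v-[195,205])*4).round())
E
```

```text
tcp [255. 278.] [443. 204.]
finL [232. 271.] [447. 186.]
finR [277. 285.] [439. 222.]
trig [284. 214.] [498. 212.]
pivot [292. 284.] [514. 231.]
handle [319. 132.] [566. 222.]
pad [213. 443.] [372. 205.]
block [183. 493.] [322. 194.]
```

```bash
python3 - <<'E'
from h import *
a=cv2.imread("pics/side3z.png")[120:340,140:400]
a=cv2.resize(a,None,fx=3,fy=2.7,interpolation=cv2.INTER_CUBIC)
cv2.imwrite("pics/s3zz.png",cv2.convertScaleAbs(a,alpha=1.6,beta=10))
print(proj("side",[.4811,.1427,.1063]),(proj("side",[.4811,.1427,.1063])-[225,195])*2.6)
E
```

```text
[[340.51796867 304.56359088]] [[300.34671853 284.86533628]]
```

View pics/s3zz.png

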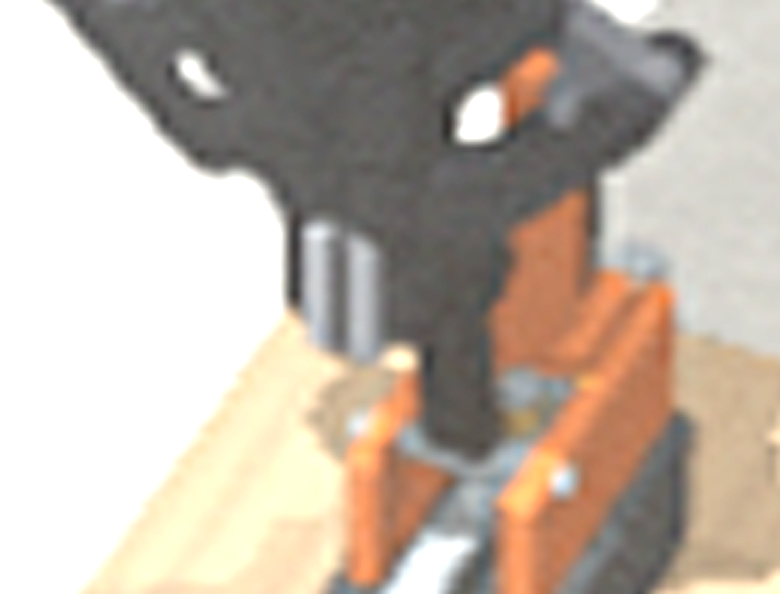

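```bash
python3 - <<'E'
from h import *
print((proj("side",[.4728,.0944,.171])-[225,195])*2.6)
print((proj("side",[.4728,.0944,.190])-[225,195])*2.6)
a=cv2.imread("pics/side1z.png")[20:240,200:430]
a=cv2.resize(a,None,fx=3,fy=2.7,interpolation=cv2.INTER_CUBIC)
cv2.imwrite("pics/s1zz.png",cv2.convertScaleAbs(a,alpha=1.6,beta=10))
E
```

```text
[[324.96194566 193.01240135]]
[[325.44374407 177.15103132]]
```

View pics/s1zz.png

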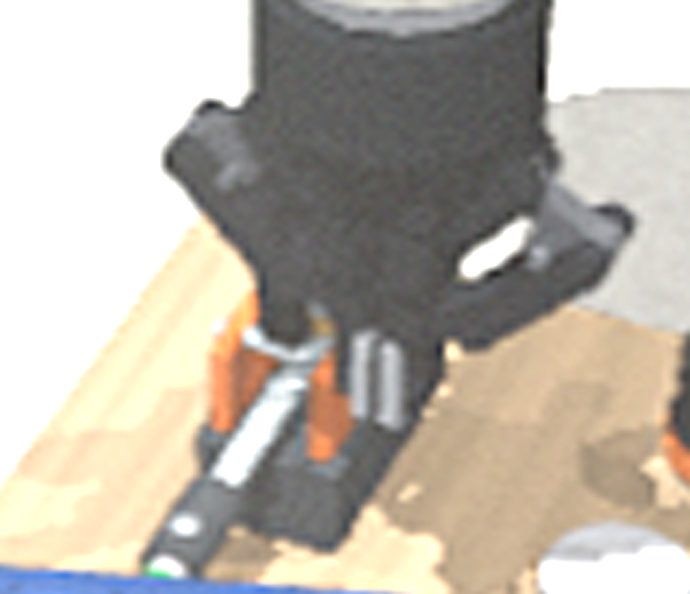

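```bash
python3 - <<'E'
from h import *
from scipy.optimize import least_squares
P=(.51577,.07679,-.16063)
for nm,uv,yy in (("3",np.array([255,252.6])/4+[265,180],-34),("1",np.array([326,177])/2.6+[225,195],21),("3c",np.array([255,252.6])/4+[265,180],-45)):
    r=least_squares(lambda q:proj("side",rig2w(np.array([q[0],yy,q[1]])/1000,P))[0]-uv,[30,150]); print(nm,r.x)
E
```

```text
3 [ 24.68150004 182.16513398]
1 [-49.7965715  202.16241396]
3c [ 29.67669274 170.37710808]
```

Request:
carry_out:
  slide:
    - [0, 0, -10]
    - [0, 0, -20]
    - [-1.3, -8, -20]
    - [-2.6, -16, -20]
    - [-3.6, -22, -20]
    - [-4.2, -26, -20]
    - [-4.2, -26, -20]
  roll: [0, 0, 0, 0, 0, 0, 0]

```text
time: 6.35
position: [0.5315, 0.0032, 0.1303]
tool_rot: [0.997, -0.081, 0.0, -0.0]
ft_force: [-0.4, 0.4, 0.9]
finger_gap: -0.0003
```

```bash
python3 look.py 4 trigger_end; python3 -c "
from h import *
print(robot.get_state()['moment'])"
```

```text
6.35 [0.5315 0.0032 0.1303] [-0.41  0.43  0.87]
rig [ 27.3 -70.1]
side trigger_end 0.64 rig [ -86.9 -177.1   13.2]
side trigger_end 0.54 rig [ 30.7 -89.4 159.9]
[-0.04186309  0.0058576   0.02981215]
```

View pics/side4z.png

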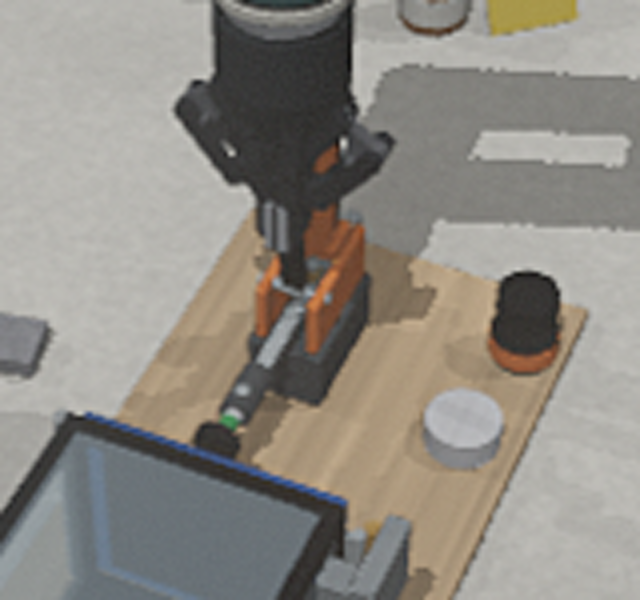

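Request:
carry_out:
  slide:
    - [1.5, -3, 0]
    - [1, -6, 0]
    - [0.6, -9, 0]
    - [0.6, -9, 0]
  roll: [0, 0, 0, 0]

```text
time: 6.95
position: [0.5323, -0.0048, 0.1303]
tool_rot: [0.997, -0.081, 0.0, -0.001]
ft_force: [1.3, 5.5, 2.7]
finger_gap: 0.0
```

Request:
carry_out:
  slide:
    - [-0.6, -4, 0]
    - [-1.1, -7, 0]
    - [-1.6, -10, 0]
    - [-1.6, -10, 0]
  roll: [0, 0, 0, 0]

```text
time: 7.35
position: [0.5311, -0.0144, 0.1306]
tool_rot: [0.997, -0.081, 0.001, -0.001]
ft_force: [0.2, 6.8, 6.0]
finger_gap: 0.0004
```

```bash
python3 look.py 5 trigger_end pad_face ratchet_bar
```

```text
7.35 [ 0.5311 -0.0144  0.1306] [0.23 6.78 5.97]
rig [ 29.7 -87.6]
side trigger_end 0.46 rig [  33.1 -107.6  166. ]
side pad_face 0.54 rig [31.8 18.2 71.2]
side ratchet_bar 0.53 rig [28.6 20.1 69. ]
top ratchet_bar 0.73 rig [ 82.9  89.1 110.9]
top ratchet_bar 0.49 rig [32.7 22.3 69.7]
```

View pics/side5z.png

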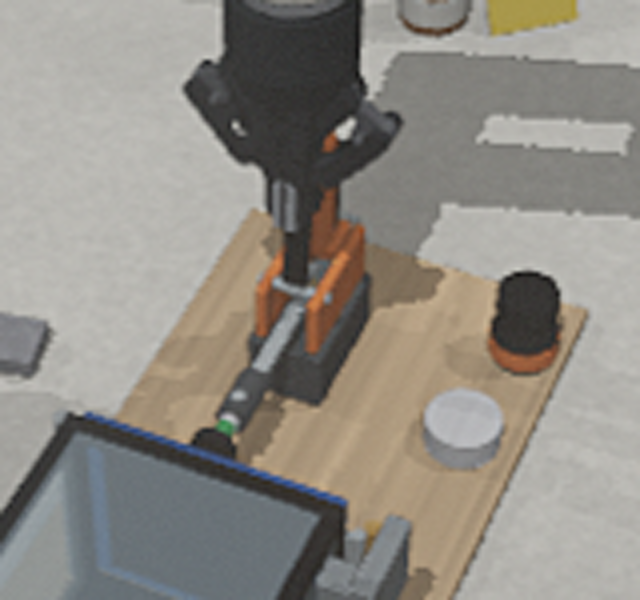

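View pics/top5z.png

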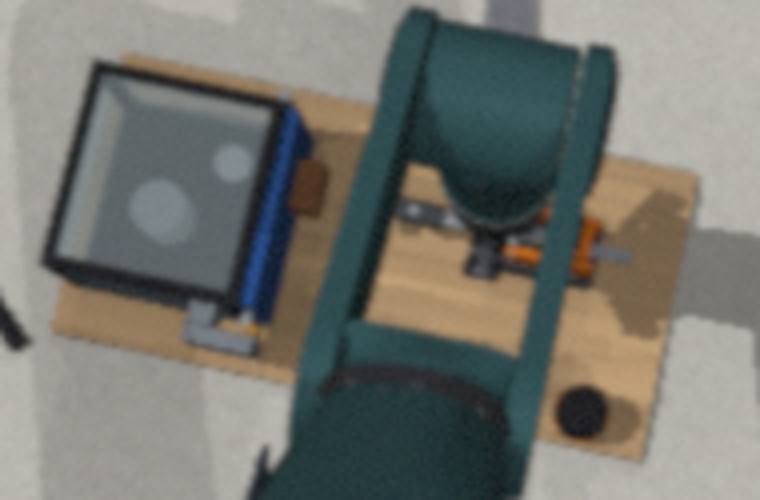

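Request:
carry_out:
  slide:
    - [-0.4, -2, 0]
    - [-0.6, -4, 0]
    - [-0.6, -4, 0]
  roll: [0, 0, 0]

```text
time: 8.05
position: [0.5304, -0.0182, 0.1306]
tool_rot: [0.997, -0.081, 0.001, -0.001]
ft_force: [-0.4, 7.3, 4.8]
finger_gap: 0.0002
```

Request:
carry_out:
  slide:
    - [-0.3, -1.5, 0]
    - [-0.5, -3, 0]
    - [-0.5, -3, 0]
  roll: [0, 0, 0]

```text
time: 8.35
position: [0.53, -0.021, 0.1305]
tool_rot: [0.997, -0.081, 0.001, -0.001]
ft_force: [1.2, 7.9, 5.0]
finger_gap: 0.0
```

Request:
carry_out:
  slide:
    - [-0.2, -1, 0]
    - [-0.4, -2, 0]
    - [-0.4, -2, 0]
  roll: [0, 0, 0]

```text
time: 8.65
position: [0.5299, -0.0212, 0.1305]
tool_rot: [0.997, -0.081, 0.001, -0.003]
ft_force: [1.5, 14.9, 4.4]
finger_gap: 0.0003
```

Request:
carry_out:
  slide:
    - [1, 6, 0]
    - [2.3, 14, 0]
    - [3.6, 22, 0]
    - [4.9, 30, 0]
    - [4.9, 30, -5]
    - [4.9, 30, -5]
  roll: [0, 0, 0, 0, 0, 0]

```text
time: 9.25
position: [0.5331, 0.0058, 0.1241]
tool_rot: [0.997, -0.08, -0.001, 0.0]
ft_force: [-0.2, -0.6, 0.2]
finger_gap: -0.0
```

```bash
python3 look.py 6 trigger_end pad_face ratchet_bar
```

```text
9.25 [0.5331 0.0058 0.1241] [-0.17 -0.59  0.16]
rig [ 28.4 -67.4]
side trigger_end 0.58 rig [ 32.7 -86.6 162.7]
side pad_face 0.39 rig [30.8 25.8 68.5]
side ratchet_bar 0.52 rig [30.4 20.7 69.7]
top pad_face 0.74 rig [ 207.  -483.5   -0.8]
top pad_face 0.45 rig [34.  24.4 65.7]
top ratchet_bar 0.41 rig [28.9 29.2 70.9]
top ratchet_bar 0.39 rig [-49.5 372.6   0.5]
```

View pics/side6z.png

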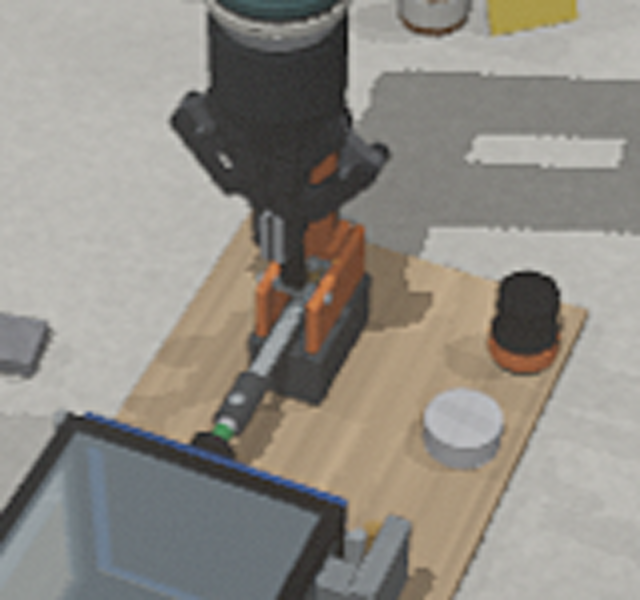

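View pics/top6z.png

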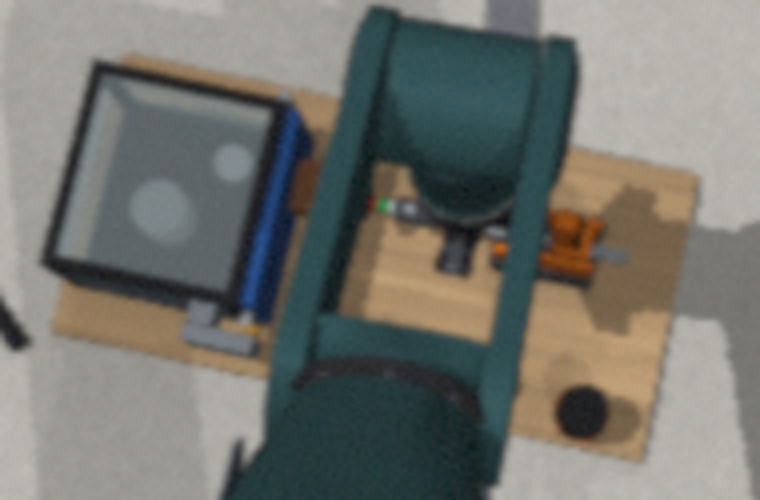

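Request:
carry_out:
  slide:
    - [-1, -6, 0]
    - [-2, -12, 0]
    - [-3, -18, 0]
    - [-4, -24, 0]
    - [-4.6, -28, 0]
    - [-4.9, -30, 0]
    - [-4.9, -30, 0]
  roll: [0, 0, 0, 0, 0, 0, 0]

```text
time: 10.35
position: [0.53, -0.021, 0.1258]
tool_rot: [0.997, -0.081, 0.001, -0.003]
ft_force: [2.0, 15.3, 4.9]
finger_gap: 0.0002
```

Request:
carry_out:
  slide:
    - [1, 6, 0]
    - [2.3, 14, 0]
    - [3.6, 22, 0]
    - [4.9, 30, 0]
    - [4.9, 30, 0]
  roll: [0, 0, 0, 0, 0]

```text
time: 10.85
position: [0.5336, 0.0065, 0.1248]
tool_rot: [0.997, -0.08, -0.0, 0.0]
ft_force: [-0.1, 0.3, 0.4]
finger_gap: -0.0001
```

```bash
python3 look.py 7 trigger_end pad_face ratchet_bar
```

```text
10.85 [0.5336 0.0065 0.1248] [-0.06  0.29  0.37]
rig [ 28.8 -66.6]
side trigger_end 0.68 rig [ 84.7  88.4 111.1]
side trigger_end 0.54 rig [ 31.2 -86.7 162.3]
side pad_face 0.51 rig [34.6 32.1 70.6]
side ratchet_bar 0.69 rig [26.1 34.2 68.3]
top trigger_end 0.69 rig [ -93.2 -179.3   12.5]
top trigger_end 0.68 rig [-221.6  323.4    0.4]
top ratchet_bar 0.48 rig [32.  36.7 68.8]
```

View pics/side7z.png

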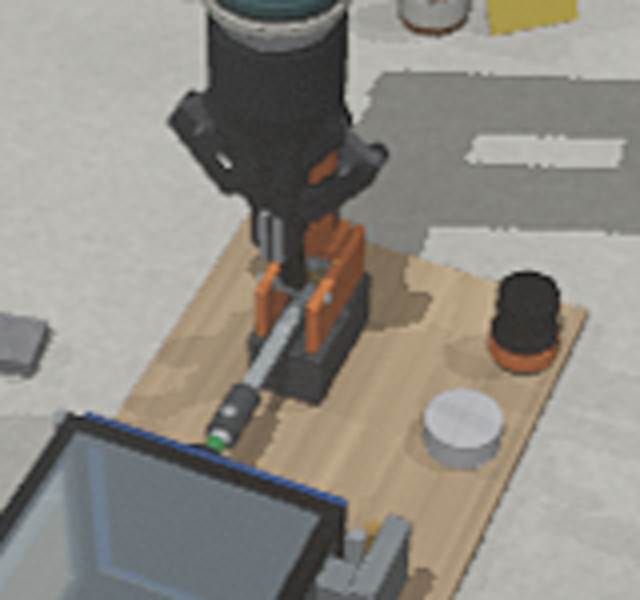

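View pics/top7z.png

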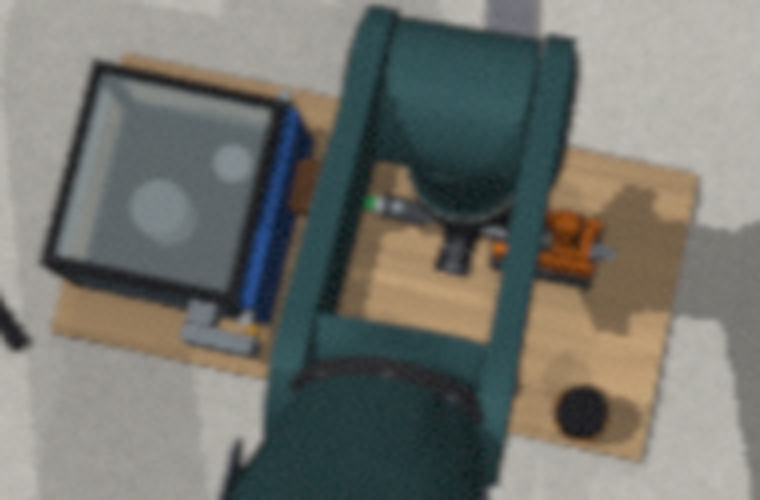

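```bash
cat > green.py <<'E'
from h import *
import sys
from scipy.optimize import least_squares
P=(.51577,.07679,-.16063)
for n in sys.argv[1:]:
  for c,off in(("side",(265,180)),("top",(195,205))):
    im=cv2.imread(f"pics/{c}{n}z.png").astype(int)
    b,g,r=im[...,0],im[...,1],im[...,2]
    m=(g-np.maximum(r,b)>25)
    ys,xs=np.nonzero(m)
    if len(xs)<10: print(n,c,"none",len(xs)); continue
    uv=(np.array([xs.mean(),ys.mean()])+.5)/4-.5+off
    q=least_squares(lambda q:proj(c,rig2w(np.array([30+q[1],q[0],74])/1000,P))[0]-uv,[10,0]).x
    print(n,c,len(xs),"green cen y",q[0].round(1),"dx",q[1].round(1))
E
python3 green.py 3 4 6 7; python3 - <<'E'
import cv2
from h import *
# initial top0z also
E
```

```text
3 side 185 green cen y -1.4 dx -1.7
3 top 96 green cen y 0.2 dx 1.9
4 side 184 green cen y -1.5 dx -1.7
4 top 112 green cen y 0.3 dx 2.5
6 side 213 green cen y 6.9 dx -1.5
6 top 114 green cen y 8.0 dx 2.5
7 side 202 green cen y 16.7 dx -1.5
7 top 136 green cen y 18.6 dx 2.4
```

Request:
carry_out:
  slide:
    - [-1, -6, 0]
    - [-2, -12, 0]
    - [-3, -18, 0]
    - [-4, -24, 0]
    - [-4.6, -28, 0]
    - [-4.9, -30, 0]
    - [-4.9, -30, 0]
  roll: [0, 0, 0, 0, 0, 0, 0]

```text
time: 11.95
position: [0.5299, -0.021, 0.1257]
tool_rot: [0.997, -0.081, 0.001, -0.003]
ft_force: [2.4, 16.1, 4.9]
finger_gap: -0.0004
```

Request:
carry_out:
  slide:
    - [1, 6, 0]
    - [2.3, 14, 0]
    - [3.6, 22, 0]
    - [4.9, 30, 0]
    - [4.9, 30, 0]
  roll: [0, 0, 0, 0, 0]

```text
time: 12.45
position: [0.5336, 0.0065, 0.1248]
tool_rot: [0.997, -0.08, -0.0, 0.0]
ft_force: [-0.3, 0.1, -0.5]
finger_gap: 0.0001
```

```bash
python3 look.py 8 pad_face; python3 green.py 8
```

```text
12.45 [0.5336 0.0065 0.1248] [-0.33  0.1  -0.48]
rig [ 28.8 -66.6]
8 side 35 green cen y 22.7 dx -0.0
8 top none 0
```

View pics/side8z.png

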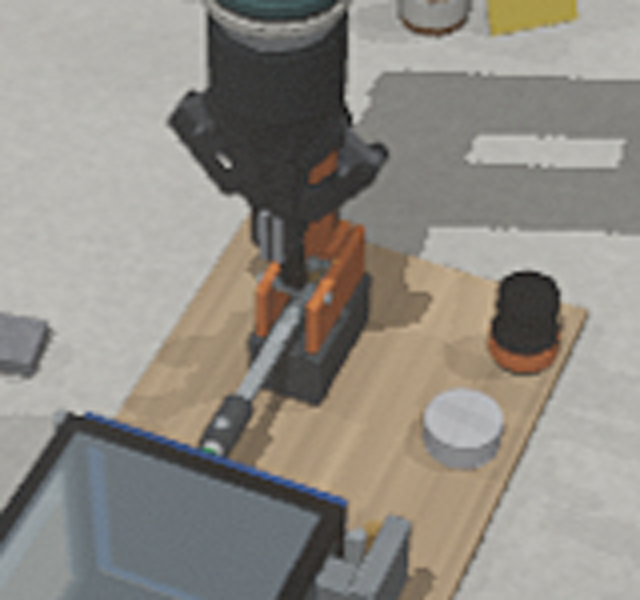

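View pics/top8z.png

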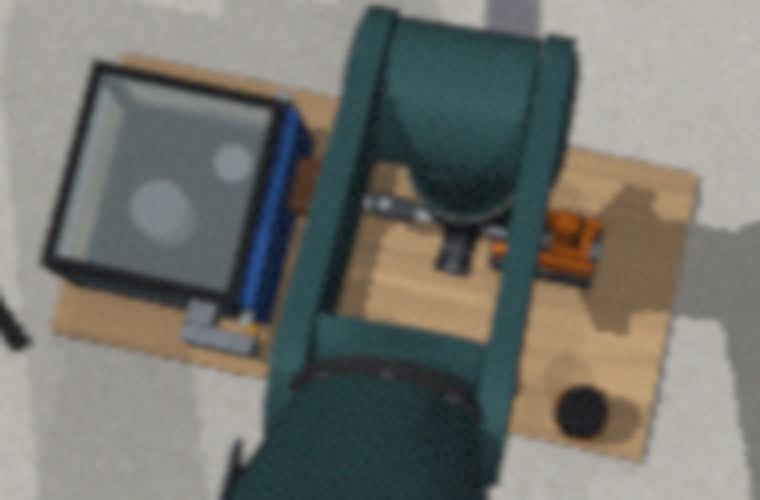

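Request:
carry_out:
  slide:
    - [-1, -6, 0]
    - [-2, -12, 0]
    - [-3, -18, 0]
    - [-4, -24, 0]
    - [-4.6, -28, 0]
    - [-4.9, -30, 0]
    - [-4.9, -30, 0]
  roll: [0, 0, 0, 0, 0, 0, 0]

```text
time: 13.35
position: [0.5299, -0.021, 0.1257]
tool_rot: [0.997, -0.082, 0.001, -0.004]
ft_force: [3.7, 16.7, 4.3]
finger_gap: -0.0002
```

```bash
python3 look.py 9 pad_face; python3 green.py 9
```

```text
13.35 [ 0.5299 -0.021   0.1257] [ 3.68 16.66  4.28]
rig [ 29.6 -94.3]
top pad_face 0.47 rig [33.6 58.  68.9]
9 side none 0
9 top 120 green cen y 38.3 dx 2.8
```

View pics/top9z.png

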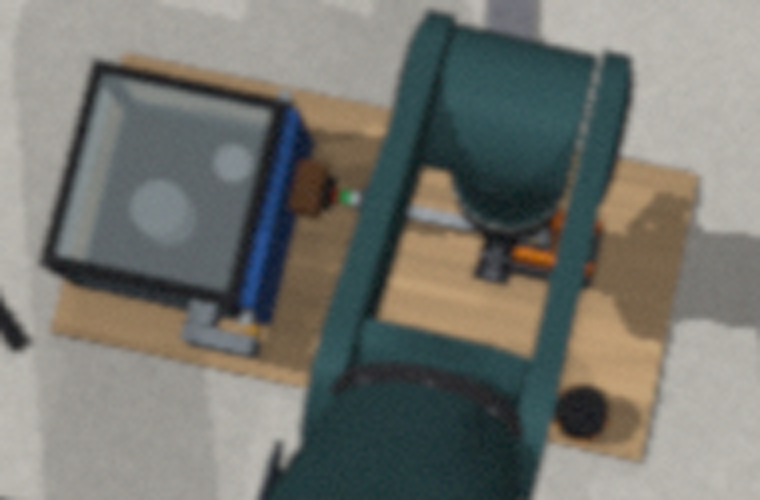

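View pics/side9z.png

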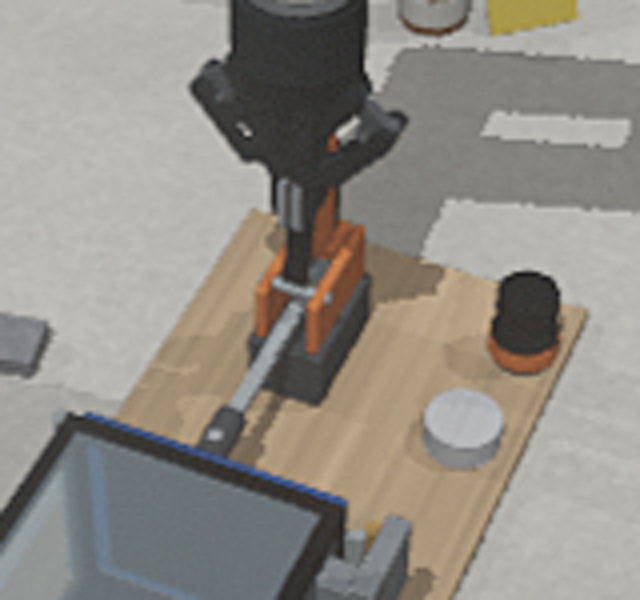

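```bash
python3 - <<'E'
import cv2
a=cv2.imread("pics/top9z.png")[140:260,260:420]
cv2.imwrite("pics/t9zz.png",cv2.convertScaleAbs(cv2.resize(a,None,fx=4.5,fy=4.5,interpolation=cv2.INTER_CUBIC),alpha=1.5,beta=10))
E
```

```text
(no output)
```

View pics/t9zz.png

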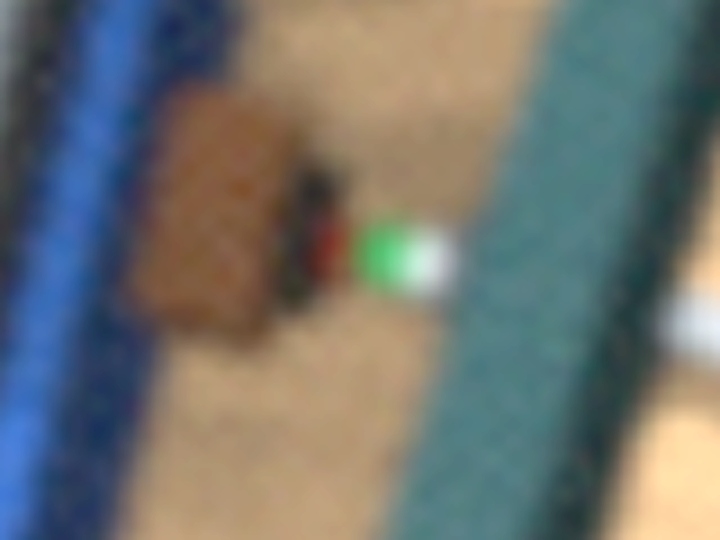

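Request:
carry_out:
  slide:
    - [1, 6, 0]
    - [2.3, 14, 0]
    - [3.6, 22, 0]
    - [4.9, 30, 0]
    - [4.9, 30, 0]
  roll: [0, 0, 0, 0, 0]

```text
time: 14.05
position: [0.5336, 0.0063, 0.1248]
tool_rot: [0.997, -0.08, -0.0, 0.0]
ft_force: [0.4, 0.0, 1.0]
finger_gap: 0.0
```

Request:
carry_out:
  slide:
    - [-1, -6, 0]
    - [-2, -12, 0]
    - [-3, -18, 0]
    - [-3.7, -23, 0]
    - [-4.3, -26, 0]
    - [-4.6, -28, 0]
    - [-4.6, -28, 0]
  roll: [0, 0, 0, 0, 0, 0, 0]

```text
time: 14.75
position: [0.5298, -0.0206, 0.1257]
tool_rot: [0.997, -0.081, 0.001, -0.002]
ft_force: [0.9, 11.2, 7.4]
finger_gap: 0.0002
```

```bash
python3 look.py 10 pad_face; python3 green.py 10;  python3 - <<'E'
import cv2
a=cv2.imread("pics/top10z.png")[140:260,260:420]
cv2.imwrite("pics/t10zz.png",cv2.convertScaleAbs(cv2.resize(a,None,fx=4.5,fy=4.5,interpolation=cv2.INTER_CUBIC),alpha=1.5,beta=10))
E
```

```text
14.75 [ 0.5298 -0.0206  0.1257] [ 0.91 11.17  7.43]
rig [ 29.5 -93.8]
side pad_face 0.16 rig [  87.1 -494.3   -0.8]
top pad_face 0.37 rig [33.  55.6 66.7]
10 side none 0
10 top 56 green cen y 40.2 dx 2.7
```

View pics/t10zz.png

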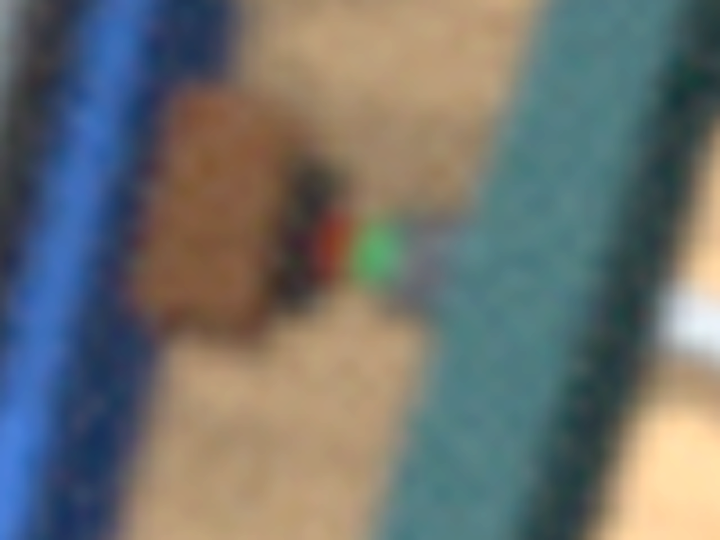

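View pics/side10z.png

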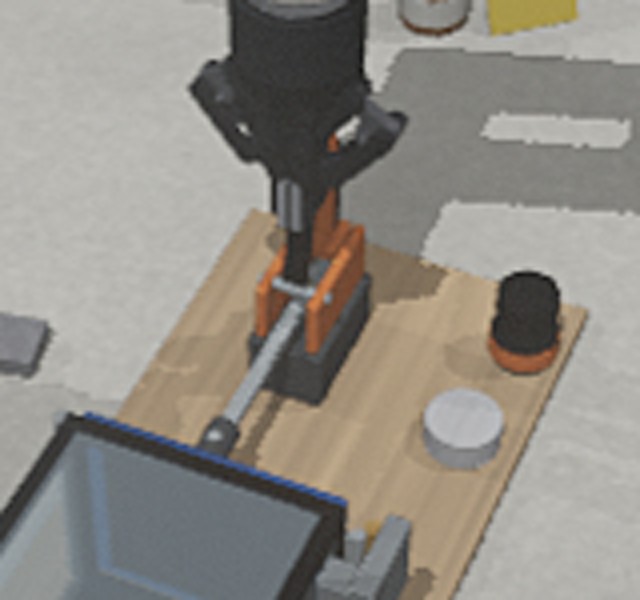

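```bash
python3 - <<'E'
from h import *
P=(.51577,.07679,-.16063)
ys=np.arange(24,66,2)
p=proj("top",rig2w(np.c_[np.full(len(ys),32.8),ys,np.full(len(ys),75)]/1000,P))
print("px/mm",np.linalg.norm(p[-1]-p[0])/(ys[-1]-ys[0]))
for n in("9","10"):
    im=cv2.imread(f"pics/top{n}z.png").astype(np.float32)
    q=((p-[195,205]+.5)*4-.5).astype(np.float32)
    v=cv2.remap(im,q[None,:,0].copy(),q[None,:,1].copy(),cv2.INTER_LINEAR)[0]
    print(n); 
    for y,c in zip(ys,v): print(y,c.astype(int),end="; ")
    print()
E
```

```text
px/mm 0.31507203201993633
9
24 [82 78 63]; 26 [99 95 88]; 28 [120 117 114]; 30 [138 140 131]; 32 [139 150 127]; 34 [123 146 108]; 36 [ 98 138  79]; 38 [ 79 129  58]; 40 [ 64 116  51]; 42 [51 96 58]; 44 [41 74 72]; 46 [29 48 81]; 48 [22 31 74]; 50 [22 25 56]; 52 [24 25 38]; 54 [25 27 32]; 56 [28 31 39]; 58 [31 36 54]; 60 [30 43 64]; 62 [31 51 73]; 64 [34 53 76]; 
10
24 [78 75 49]; 26 [76 72 53]; 28 [73 68 57]; 30 [71 66 61]; 32 [72 68 65]; 34 [73 75 67]; 36 [72 87 63]; 38 [71 99 57]; 40 [ 65 104  53]; 42 [55 95 61]; 44 [44 76 74]; 46 [29 51 82]; 48 [20 33 77]; 50 [23 27 61]; 52 [26 23 44]; 54 [26 23 36]; 56 [26 28 40]; 58 [27 36 51]; 60 [27 45 62]; 62 [31 53 72]; 64 [37 54 77];
```

Request:
carry_out:
  slide:
    - [0, 0, 0]
    - [0, 0, 0]
    - [0, 0, 0]
    - [0, 0, 0]
    - [0, 0, 0]
    - [0, 0, 0]
    - [0, 0, 0]
    - [0, 0, 0]
  roll: [0, 0, 0, 0, 0, 0, 0, 0]

```text
time: 15.75
position: [0.5298, -0.0205, 0.1257]
tool_rot: [0.997, -0.081, 0.001, -0.002]
ft_force: [0.8, 11.8, 6.8]
finger_gap: -0.0001
```

```bash
python3 look.py 11; python3 green.py 11; python3 - <<'E'
from h import *
im=eyes.get_image("top"); cv2.imwrite("pics/top11.png",im)
P=(.51577,.07679,-.16063)
def prof(f,y=np.arange(28,50,.5)):
    p=proj("top",rig2w(np.c_[np.full(len(y),32.8),y,np.full(len(y),75)]/1000,P))
    q=((p-[195,205]+.5)*4-.5).astype(np.float32); a=cv2.imread(f).astype(np.float32)
    v=cv2.remap(a,q[None,:,0].copy(),q[None,:,1].copy(),cv2.INTER_LINEAR)[0]
    e=np.clip(v[:,1]-.5*(v[:,0]+v[:,2]),0,None); return e.sum()*.5, (e*y).sum()/e.sum()
for n in(9,10,11): print(n,prof(f"pics/top{n}z.png"))
E
```

```text
15.75 [ 0.5298 -0.0205  0.1257] [ 0.78 11.79  6.79]
rig [ 29.4 -93.8]
11 side none 0
11 top 54 green cen y 40.3 dx 2.5
9 (np.float32(562.8181), np.float64(38.07001834466011))
10 (np.float32(319.57178), np.float64(39.57681521139587))
11 (np.float32(323.92236), np.float64(39.7326622379193))
```

View pics/top11.png

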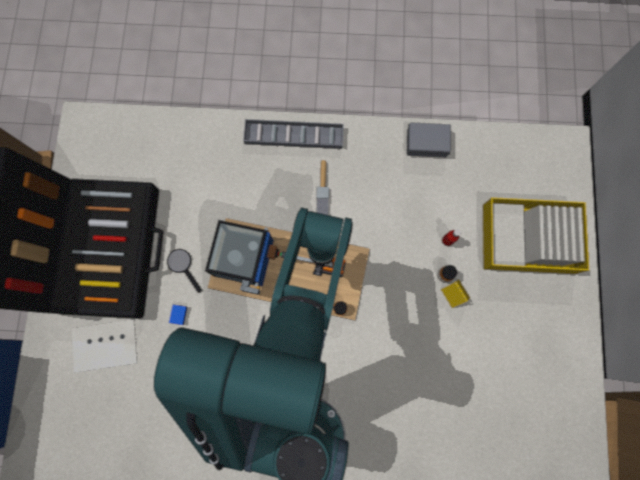

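```bash
python3 -c "
from plant import robot
print(robot.job_done())"
```

```text
the job is handed in; nothing more can be done
None
```

The door is shut and the clamp is pressed into the green band. I handed the job in at about 16 s of the 64 s allowed, with the gripper still pushing the trigger.

- **Door:** I pushed it with the shut fingers until it snapped past the roller and met its stop at about 9 N. The top picture afterwards shows the leaf flush with the cabinet.
- **Clamp:** I made five full trigger strokes from the jaw's side, letting it spring back each time; the fifth is the one being held. The peak force was 16.7 N, against the 17 N the trigger takes.
- **Last checks:** The pad touches the block. From the top picture I estimate the nose is pressed in 8 to 9.5 mm (green is 5 to 15 mm). Over the 1 s hold the picture hardly changed and the push stayed at about 11 to 12 N. In the last top picture the loose items look unmoved, except the tin, which the arm hid there; in the last side picture it stood where it had been.
- **Doubts:**
  - The nose depth comes from a blurred 3 mm-per-pixel top view only, because the door hides the pad in the side view.
  - The trained networks often gave false hits for the pad and trigger, so I relied on my own fit of the board and the colour profile of the stem.
  - The fingertips appear about 20 mm higher in the picture than the reported tool point. I lowered the tool to allow for that, but did not find the cause.

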